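Tip an infusion bottle onto the fold-down rest of a fluid warmer

ROBOT

A 6-joint arm with a two-finger parallel gripper is mounted at the origin on a cart in front of the work surface, level with it; the furniture and walls round the work are solid. World frame = base frame: x ahead of the robot, y to its left, z up, the work surface at z = 0. Lengths are in m, angles in rad, forces in N, time in s.
With the tool pointing down it reaches from about 0.25 to 0.725 m from the base axis. Payload 4 kg.
Tool frame: the origin (TCP) lies at the very end of the fingers, on their centre line; the grasp point (between the pads) lies 19 mm behind it; x points along the fingers, z is the direction in which the jaws open and shut, and the axes are right-handed (so a half turn about x gives the same grasp; the last joint's range is limited). The gripper opens to 85 mm and grips with 20 to 120 N. Pads are 22 mm wide; open, the fingers measure 114 mm over their backs; the gripper's body (76 mm by 85 mm) begins 54 mm behind the grasp point. The pads swing forward as they close: fully open they stand 13 mm farther back than shut.
Start: joints at [1.269, 0.241, 0.005, 1.335, 0, 1.571], TCP at [0.149, 0.477, 0.231] pointing down, gripper open.
Joint ranges: [-2.72, 2.72], [-1.05, 1.87], [-1.09, 1.28], [-1.99, 2.15], [-1.42, 1.44], [-3.14, 3.14]. Speed limits (rad/s): [2.79, 2.79, 3.14, 3.14, 3.14, 3.14].

INTERFACE

Orientations are given as a unit quaternion [x, y, z, w].
In Python, from workcell import bot gives the robot as it stands.
- The arm moves only by the tool step_arm, never from a script. Its argument "series" is a list of rows, each an object of numbers: "x", "y", "z": the shift along the world's x, y, z in cm; "twist": the turn about the world's z in degrees; "jaw": the finger opening in cm, from 0 to 8.54. In form: [{"x": .., "y": .., "z": .., "twist": .., "jaw": ..}, ...]. A call has 1 to 10 rows; each row is the pose to reach, as a shift and turn from the pose measured when the call began; what a row does not reach only later rows make up. A row lasts 1/12 s, in which the tool goes at most 41.7 mm and 7.16 degrees, less where a joint would pass 70% of its speed; a pose out of reach is approached as far as the arm can. A call with a gripper value outside its range is refused whole. The fingers move at their own pace and stop on an object; the grip force is fixed at half the most. Time passes only in rows, so rows that repeat a pose let the fingers close. It gives the time, the measured TCP pose, the force and the opening at its end, in the units of the state.
- bot.get_obs(): the state, without advancing time (a new reading comes with each control period).
- bot.camera(name): name is "scene" or "side" or "wrist"; returns (picture, depth): 420x560x3 uint8, red, green, blue; 420x560 float32, m along the optical axis (not along the pixel's ray), 0 where there is no reading.
- bot.camera_info(name): a dict with "camera_matrix" (3x3 intrinsics, pixels), "R" (3x3) and "t" (3): a world point X has camera coordinates R X + t; the wrist camera has in their place "mount" (4x4, takes a point from camera to tool coordinates, whose origin is the TCP and whose axes are the tool frame's). Camera axes: x right, y down, z forward; pixel columns grow to the right and rows downward; lengths in m; the calibration is good to about 2 mm. A picture is of the moment at which its call begins: read the wrist's pose just before it. camera_info takes no time and is no camera call.
- bot.job_done(): hands the job in, once; it reports no verdict.
The state is a dict: "clock": time; "joint_pos": joint angles; "joint_vel": joint speeds; "tau": joint torques, N m; "eef_pos": TCP position; "tool_rot": TCP orientation; "ft_force": force on the tool from outside, world axes, zero at the start; "ft_torque": the same for the moment, N m; "grip_width": finger opening in m.
Only numpy, scipy, OpenCV 4.12 (cv2) and the standard library are available. Lean on these libraries where they do the work, as an engineer would, in place of code of your own. Each camera call takes 0.05 s, during which the arm holds its last target.

TASK

The infusion bottle standing in front of the fluid warmer has to be laid on its side to warm. Push it with a fingertip above its middle, just below the shoulder, so that it tips over its foot stop and leans on the warmer's hinged blue rest, then gently and slowly push bottle and rest down together until the rest lies flat, with the bottle lying on it. Do not grip, lift or carry the bottle or let it drop, and leave the things standing around alone.

Things in the scene. Friction and masses are not known exactly. Their poses are not given: they have to be found in the camera images.
- warmer: Low grey fluid warmer fixed to the worktop, 146 mm long (x), 92 mm wide (y; a pod adds 15 mm at -y). Origin on the worktop under the hinge's middle; +x is the way the bottle tips and the rest folds, z up. A black rubber foot stop, 12 mm high, spans x = 0 to 10 mm; the bottle stands 4 to 10 mm from it on its -x side, on a 2 mm high-grip rubber mat (to x = -76 mm).
- hinge_line (a point): Middle of the warmer's hinge axis, 14 mm above the worktop, above the face of the foot stop; axes as the warmer's. The axis runs along y. When flat, the rest's face is at this height.
- rest (a joint): Angle (rad) of the blue padded rest: 0 upright, 1.571 flat (end stop). A plate 128 mm long, 80 wide; its high-grip face lies in a plane through the hinge axis. A rail along each side rises 14 mm off the face, about 70 mm between them. The hinge is stiff (0.15 N m): the rest stays where left, even under the bottle, and must be pushed down; 1 to 2 N on the bottle does it.
- bottle_mid (a point): Middle (61 mm above the foot) of the white infusion bottle (about 0.17 kg) in front of the warmer; its z axis runs from foot to cap. Body 51 mm thick along the tipping direction, 58 mm wide; its wall is straight up to 81 mm above the foot, then a sloping shoulder to the neck at 122 mm; cap to 143 mm. Push on the straight wall, best 60 to 80 mm above the foot; on the shoulder the foot slips back.
- bottle_foot (a point): Centre of the underside of that bottle.
- spare_bottle: Bystander: a second infusion bottle of the same kind, upright, farther from the warmer; origin at the centre of its underside.
- red_vial: Bystander: vial with a red cap, 22 mm across, 52 mm tall; origin at the centre of its underside.
- blue_vial: Bystander: vial with a blue cap, 24 mm across, 48 mm tall; origin at the centre of its underside.
- pill_bottle: Bystander: medicine bottle with a green cap, 45 mm across, 72 mm tall; origin at the centre of its underside.

How it is judged:
By the outcome, as a careful person would: the job done as asked, in the order asked, and still so for the second after the job is handed in, with the robot touching nothing.
It also fails if it takes over 48 s, if anything falls off the work surface, if the arm or the gripper's body presses on something with over 40 N, if the wrist force passes 120 N, or if a joint passes its speed limit or range.

## Working session

There is one attempt and no reset: what is moved stays moved. The work goes in short steps, Python scripts to look and compute and a tool call to move; the robot and the scene stay as the last step left them, time stands still between calls to the robot, and variables do not carry over. Pictures are saved under pics/ and viewed, and the job is handed in when it is done.

Besides the shell and the picture viewer there is one more tool, called after "Emit:" by a JSON object that holds its "op" and its "data", one argument or row to a line. step_arm: Moves the arm, as the interface text tells. Its arguments: {"type":"object","properties":{"series":{"type":"array","items":{"type":"object","properties":{"x":{"type":"number"},"y":{"type":"number"},"z":{"type":"number"},"twist":{"type":"number"},"jaw":{"type":"number"}}}}},"required":["series"]}

```bash
mkdir -p pics; ls; python3 - <<'E'
from workcell import bot
import cv2,numpy as np
print(bot.get_obs())
for n in ["scene","side","wrist"]:
    p,d=bot.camera(n); cv2.imwrite(f"pics/{n}0.png",p[:,:,::-1]); np.save(f"pics/{n}0.npy",d)
    print(n,bot.camera_info(n))
E
```

```text
pics
{'clock': 0.0, 'joint_pos': array([1.26897861e+00, 2.41418726e-01, 3.73556966e-03, 1.33519980e+00,
       5.47643760e-06, 1.57078198e+00]), 'joint_vel': array([ 5.42428786e-04, -6.62088232e-04,  3.38440581e-04,  1.09894842e-03,
       -1.76822332e-03, -3.52320480e-05]), 'tau': array([-2.13201047e-04, -3.72318220e+01,  2.52407634e+01,  1.70827238e-02,
        4.75401521e-05, -4.59919356e-07]), 'eef_pos': array([0.14844019, 0.47680083, 0.23041442]), 'tool_rot': array([-0.41958866,  0.57007778,  0.41871718,  0.56888717]), 'ft_force': array([ 0.70284318, -0.65456186, -0.40541124]), 'ft_torque': array([-0.02843487, -0.00524274,  0.02774144]), 'grip_width': 0.08522909784072724}
scene {'camera_matrix': array([[526.0331531 ,   0.        , 277.8900505 ],
       [  0.        , 526.0331531 , 208.76293307],
       [  0.        ,   0.        ,   1.        ]]), 'R': array([[ 0.89237037, -0.45120273,  0.00955081],
       [-0.25512906, -0.52181445, -0.81401403],
       [ 0.3722691 ,  0.72396531, -0.58076668]]), 't': array([-0.36000079,  0.34105343,  0.56128893])}
side {'camera_matrix': array([[
[... 180 characters left out ...]
2915,  0.00946113],
       [-0.05526663, -0.48346136, -0.87361932],
       [ 0.11851951,  0.86559422, -0.48651801]]), 't': array([-0.51545955,  0.21306693,  0.67607866])}
wrist {'camera_matrix': array([[355.36147406,   0.        , 279.68195782],
       [  0.        , 355.36147406, 208.75817244],
       [  0.        ,   0.        ,   1.        ]]), 'mount': array([[-7.80944972e-04, -2.76673422e-01,  9.60963687e-01,
        -1.42229635e-01],
       [ 1.76389692e-04, -9.60964003e-01, -2.76673369e-01,
         7.11564125e-02],
       [ 9.99999680e-01, -4.65625883e-05,  7.99262346e-04,
        -1.75963648e-04],
       [ 0.00000000e+00,  0.00000000e+00,  0.00000000e+00,
         1.00000000e+00]])}
```

View pics/scene0.png

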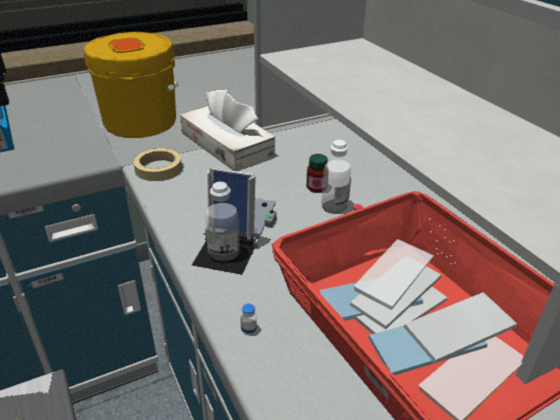

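View pics/side0.png

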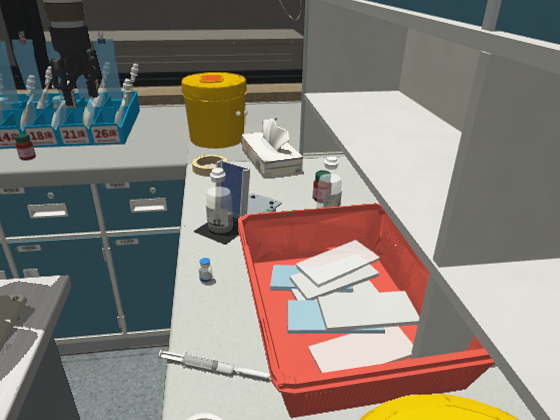

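View pics/wrist0.png

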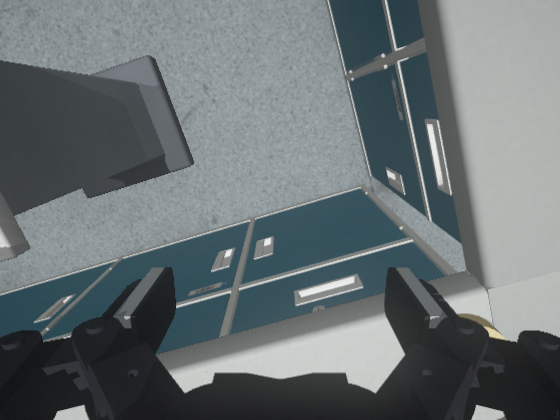

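The scene picture shows the bottle at about (222,228) on its black mat, with the blue rest behind it at (235,205) and the warmer at (262,220). The spare and pill bottles are at (337,180) and (317,172), the red vial is hidden at about (357,208), and the blue vial is at (249,318). I'll enlarge these areas.

```bash
cat > h.py <<'E'
import numpy as np,cv2
from workcell import bot
def world(n,d,u,v):
    c=bot.camera_info(n);K=c["camera_matrix"]
    z=d[v,u]; p=np.array([(u-K[0,2])/K[0,0]*z,(v-K[1,2])/K[1,1]*z,z])
    return c["R"].T@(p-c["t"])
def proj(n,X):
    c=bot.camera_info(n);p=c["camera_matrix"]@(c["R"]@np.array(X)+c["t"]);return p[:2]/p[2]
def cloud(n,d):
    c=bot.camera_info(n);K=c["camera_matrix"]
    v,u=np.mgrid[:420,:560]
    P=np.stack([(u-K[0,2])/K[0,0]*d,(v-K[1,2])/K[1,1]*d,d],-1)
    return (P-c["t"])@c["R"]
E
python3 - <<'E'
from h import *
a=cv2.imread("pics/scene0.png")[130:340,170:380]; cv2.imwrite("pics/c1.png",cv2.resize(a,(600,600),interpolation=cv2.INTER_CUBIC)[:, :])
a=cv2.imread("pics/side0.png")[150:290,180:360]; cv2.imwrite("pics/c2.png",cv2.resize(a,(760,591),interpolation=cv2.INTER_CUBIC))
E
```

```text
(no output)
```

View pics/c1.png

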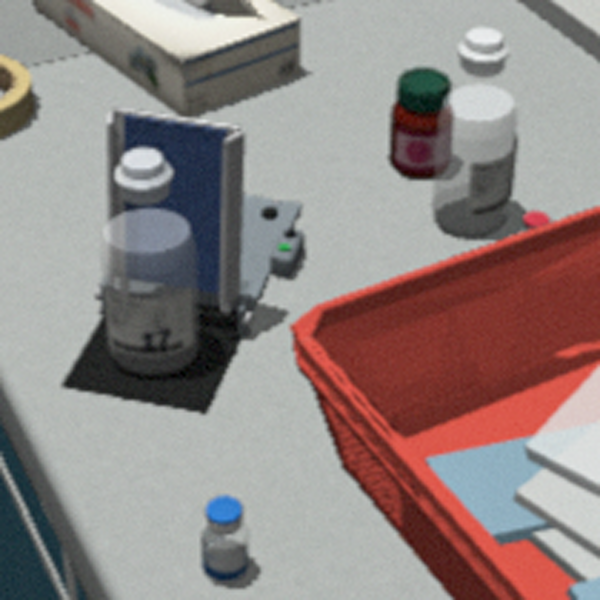

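View pics/c2.png

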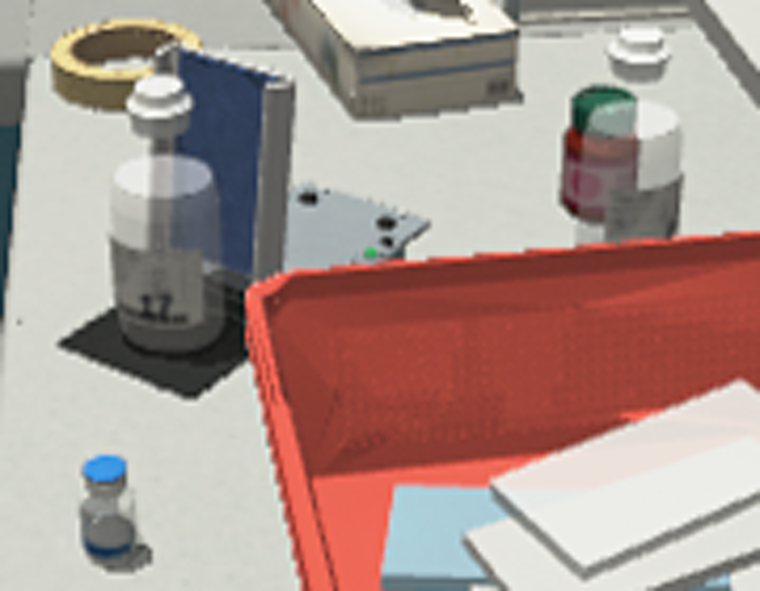

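```bash
python3 - <<'E'
from h import *
np.set_printoptions(precision=4,suppress=True)
ax=[]
for n in ["scene","side"]:
    d=np.load(f"pics/{n}0.npy");P=cloud(n,d)
    im=cv2.imread(f"pics/{n}0.png").astype(int);b,g,r=im[...,0],im[...,1],im[...,2]
    m=(b>r+25)&(b>g+15)&(b<150)&(d>0)
    m&= (P[...,2]>0.03)&(P[...,2]<0.2)&(P[...,0]>0.25)&(P[...,0]<.6)
    if n=="scene": m[:165]=0;m[245:]=0;m[:,:205]=0;m[:,258:]=0
    else: m[:155]=0;m[230:]=0;m[:,210:]&=True;m[:,255:]=0
    Q=P[m];print(n,len(Q))
    if len(Q)>30:
        c=np.median(Q,0);k=np.abs(Q-c).max(1)<.1;Q=Q[k]
        for _ in range(3):
            c=Q.mean(0);nn=np.linalg.svd(Q-c,full_matrices=False)[2][2];Q=Q[np.abs((Q-c)@nn)<.006]
        print(c,nn,Q.min(0),Q.max(0),len(Q),np.degrees(np.arctan2(nn[1],nn[0])))
d=np.load("pics/scene0.npy")
for nm,(u,v) in dict(matL=(193,264),matF=(242,273),matR=(252,251),cap=(220,185),cap_front=(220,191),body=(223,230),bluecap=(248,309),spcap=(339,145),pill=(318,160),red=(357,208),podtop=(271,216),warm=(263,205),basketcorner=(275,244),warmcorner=(275,202)).items(): print(nm,world("scene",d,u,v))
def ground(n,u,v,z=0):
    c=bot.camera_info(n);r=c["R"].T@np.linalg.solve(c["camera_matrix"],[u,v,1]);o=-c["R"].T@c["t"];return o+r*(z-o[2])/r[2]
s=210/600
print("ray mat L,F,R", [ground("scene",170+s*u,130+s*v,.002) for u,v in [(65,385),(208,410),(241,345)]])
k=180/760
print("side mat L,F",[ground("side",180+k*u,150+k*v,.002) for u,v in [(60,343),(194,397)]])
print("bottle cap top z~.145", ground("scene",170+s*146,130+s*158,.145), ground("side",180+k*160,150+k*87,.145))
print("spare", ground("scene",170+s*483,130+s*38,.143),ground("side",180+k*638,150+k*38,.143))
E
```

```text
scene 962
[0.4791 0.3127 0.1002] [-0.6567 -0.7399  0.1462] [0.4513 0.2921 0.03  ] [0.499  0.3441 0.1401] 956 -131.59050603759445
side 646
[0.4752 0.3144 0.0957] [ 0.6593  0.7384 -0.1417] [0.4504 0.2936 0.0305] [0.5008 0.342  0.1398] 646 48.23922454270707
matL [0.3822 0.2826 0.0009]
matF [0.4491 0.2251 0.0002]
matR [0.4872 0.2678 0.0024]
cap [0.4404 0.2822 0.1469]
cap_front [0.4366 0.2734 0.1417]
body [0.4323 0.2592 0.0743]
bluecap [0.4068 0.1033 0.0473]
spcap [0.6875 0.3169 0.1438]
pill [0.6919 0.3927 0.0713]
red [0.6852 0.2388 0.0529]
podtop [0.5542 0.3275 0.0185]
warm [0.5628 0.3808 0.0076]
basketcorner [0.4795 0.1622 0.0989]
warmcorner [0.5938 0.3895 0.    ]
ray mat L,F,R [array([0.3808, 0.2798, 0.002 ]), array([0.4491, 0.2216, 0.002 ]), array([0.4914, 0.267 , 0.002 ])]
side mat L,F [array([0.3837, 0.2787, 0.002 ]), array([0.4513, 0.2202, 0.002 ])]
bottle cap top z~.145 [0.4427 0.2834 0.145 ] [0.443  0.2806 0.145 ]
spare [0.6919 0.3236 0.143 ] [0.6936 0.3198 0.143 ]
```

```bash
cat >> h.py <<'E'
from scipy.spatial.transform import Rotation as Ro
A=np.radians(48.6); D=np.array([np.cos(A),np.sin(A)]); Ev=np.array([-np.sin(A),np.cos(A)])
H=.5385*D-.1458*Ev
def st(show=True):
    o=bot.get_obs(); p=o["eef_pos"]; R=Ro.from_quat(o["tool_rot"]).as_matrix()
    q=p[:2]-H; f=o["ft_force"]
    print("t %.2f along %.1f lat %.1f z %.1f mm"%(o["clock"],q@D*1e3,q@Ev*1e3,p[2]*1e3),"F along %.2f lat %.2f z %.2f"%(f[:2]@D,f[:2]@Ev,f[2]),"jawdir %.1f"%np.degrees(np.arctan2(R[1,2],R[0,2])),"tilt",R[:,0].round(3),"w",round(o["grip_width"],4),"j",o["joint_pos"].round(2))
    return o
def to(al,la,z):
    p=bot.get_obs()["eef_pos"]; t=np.r_[H+al*D+la*Ev,z]; print("goal",t.round(4),"shift cm",((t-p)*100).round(2))
E
python3 -c "
from h import *
st(); print(H); to(-.110,0,.20); to(-.09,0,.078)"
```

```text
t 0.15 along -82.6 lat 349.8 z 230.6 mm F along -0.01 lat -0.67 z -0.98 jawdir 72.7 tilt [-0.001 -0.002 -1.   ] w 0.0852 j [1.27 0.24 0.   1.34 0.   1.57]
[0.46548263 0.30751554]
goal [0.3927 0.225  0.2   ] shift cm [ 24.43 -25.19  -3.06]
goal [0.406 0.24  0.078] shift cm [ 25.75 -23.69 -15.26]
```

Emit:
{"op": "step_arm", "data": {
  "series": [
    {"x": 3,"y": -3,"z": 0,"twist": 6,"jaw": 0},
    {"x": 6,"y": -6,"z": 0,"twist": 13,"jaw": 0},
    {"x": 8.5,"y": -8.5,"z": 0,"twist": 20,"jaw": 0},
    {"x": 11,"y": -11,"z": 0,"twist": 27,"jaw": 0},
    {"x": 13.5,"y": -13.5,"z": 0,"twist": 34,"jaw": 0},
    {"x": 16,"y": -16,"z": 0,"twist": 41,"jaw": 0},
    {"x": 18.5,"y": -18.5,"z": 0,"twist": 48,"jaw": 0},
    {"x": 21,"y": -21,"z": 0,"twist": 55,"jaw": 0},
    {"x": 23,"y": -23.5,"z": -1,"twist": 61,"jaw": 0},
    {"x": 24.4,"y": -25.2,"z": -2,"twist": 65.9,"jaw": 0}
  ]
}}

```text
clock: 0.98
eef_pos: [0.3942, 0.2237, 0.2113]
tool_rot: [0.655, -0.27, -0.652, -0.271]
ft_force: [1.0, 0.4, 0.6]
grip_width: -0.0001
```

```bash
python3 - <<'E'
from h import *
o=st(); p,d=bot.camera("wrist"); cv2.imwrite("pics/w1.png",p[:,:,::-1]); np.save("pics/w1.npy",d); st(); to(-.1,0,.078)
E
```

```text
t 0.98 along -110.0 lat -2.0 z 211.3 mm F along 0.97 lat -0.44 z 0.64 jawdir 135.0 tilt [ 0.003 -0.    -1.   ] w -0.0001 j [ 0.52  0.16 -0.15  1.26 -0.   -0.27]
t 1.03 along -112.2 lat -5.0 z 208.4 mm F along -0.53 lat -2.03 z -1.42 jawdir 135.2 tilt [ 0.001 -0.006 -1.   ] w -0.0001 j [ 0.51  0.16 -0.16  1.26 -0.01 -0.28]
goal [0.3994 0.2325 0.078 ] shift cm [  0.44   1.25 -13.04]
```

View pics/w1.png

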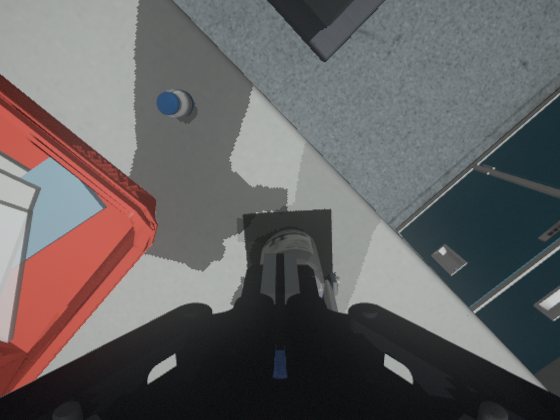

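The wrist picture shows the mat's front edge from (243,214) to (330,210), nearly square with the tool. The fingers, near (280,280), are in line with the bottle. Now I'll descend behind it.

Emit:
{"op": "step_arm", "data": {
  "series": [
    {"x": 0.4,"y": 1.2,"z": -2,"twist": 3.4,"jaw": 0},
    {"x": 0.4,"y": 1.2,"z": -4.5,"twist": 3.4,"jaw": 0},
    {"x": 0.4,"y": 1.2,"z": -7,"twist": 3.4,"jaw": 0},
    {"x": 0.4,"y": 1.2,"z": -9,"twist": 3.4,"jaw": 0},
    {"x": 0.4,"y": 1.2,"z": -11,"twist": 3.4,"jaw": 0},
    {"x": 0.4,"y": 1.2,"z": -12,"twist": 3.4,"jaw": 0},
    {"x": 0.4,"y": 1.2,"z": -13,"twist": 3.4,"jaw": 0},
    {"x": 0.4,"y": 1.2,"z": -13,"twist": 3.4,"jaw": 0},
    {"x": 0.4,"y": 1.2,"z": -13,"twist": 3.4,"jaw": 0}
  ]
}}

```text
clock: 1.78
eef_pos: [0.3983, 0.2319, 0.0779]
tool_rot: [0.662, -0.252, -0.661, -0.248]
ft_force: [0.4, -0.8, 1.1]
grip_width: -0.0003
```

```bash
python3 - <<'E'
from h import *
o=st(); p,d=bot.camera("scene"); cv2.imwrite("pics/s1.png",cv2.resize(p[130:340,130:410,::-1],(800,600),interpolation=cv2.INTER_CUBIC)); st(); to(-.08,0,.077)
E
```

```text
t 1.78 along -101.2 lat 0.3 z 77.9 mm F along -0.35 lat -0.84 z 1.05 jawdir 138.6 tilt [-0.    -0.006 -1.   ] w -0.0003 j [ 0.53  0.3  -0.35  0.93 -0.01 -0.32]
t 1.83 along -100.5 lat 0.1 z 78.6 mm F along 0.51 lat 0.52 z -0.26 jawdir 138.6 tilt [ 0.001 -0.006 -1.   ] w 0.0001 j [ 0.53  0.3  -0.35  0.93 -0.01 -0.32]
goal [0.4126 0.2475 0.077 ] shift cm [ 1.36  1.54 -0.16]
```

View pics/s1.png

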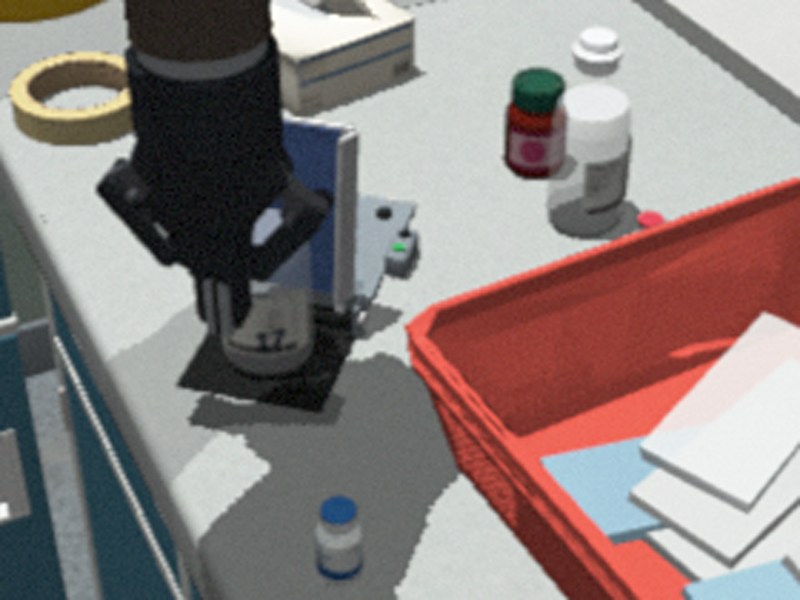

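The scene picture shows the closed fingers at about (215,290), behind the bottle and clear of it. Next I approach to near contact.

Emit:
{"op": "step_arm", "data": {
  "series": [
    {"x": 0.3,"y": 0.35,"z": 0,"twist": 0,"jaw": 0},
    {"x": 0.6,"y": 0.7,"z": -0.1,"twist": 0,"jaw": 0},
    {"x": 0.9,"y": 1.03,"z": -0.1,"twist": 0,"jaw": 0},
    {"x": 1.15,"y": 1.3,"z": -0.1,"twist": 0,"jaw": 0},
    {"x": 1.35,"y": 1.55,"z": -0.1,"twist": 0,"jaw": 0},
    {"x": 1.5,"y": 1.7,"z": -0.1,"twist": 0,"jaw": 0},
    {"x": 1.6,"y": 1.82,"z": -0.1,"twist": 0,"jaw": 0},
    {"x": 1.7,"y": 1.93,"z": -0.1,"twist": 0,"jaw": 0},
    {"x": 1.77,"y": 2.0,"z": -0.1,"twist": 0,"jaw": 0},
    {"x": 1.77,"y": 2.0,"z": -0.1,"twist": 0,"jaw": 0}
  ]
}}

```text
clock: 2.67
eef_pos: [0.4167, 0.2522, 0.0776]
tool_rot: [0.663, -0.252, -0.66, -0.248]
ft_force: [-0.1, 0.0, 0.1]
grip_width: 0.0001
```

```bash
python3 - <<'E'
from h import *
o=st(); p,d=bot.camera("scene"); cv2.imwrite("pics/s2.png",cv2.resize(p[150:290,150:350,::-1],(800,560),interpolation=cv2.INTER_CUBIC)); st()
E
```

```text
t 2.67 along -73.7 lat 0.0 z 77.6 mm F along -0.05 lat 0.12 z 0.06 jawdir 138.6 tilt [ 0.001 -0.006 -1.   ] w 0.0001 j [ 0.55  0.34 -0.28  0.95 -0.01 -0.3 ]
t 2.72 along -73.9 lat 0.0 z 77.5 mm F along 0.82 lat 0.11 z -0.05 jawdir 138.6 tilt [ 0.001 -0.006 -1.   ] w 0.0 j [ 0.55  0.34 -0.28  0.95 -0.01 -0.3 ]
```

View pics/s2.png

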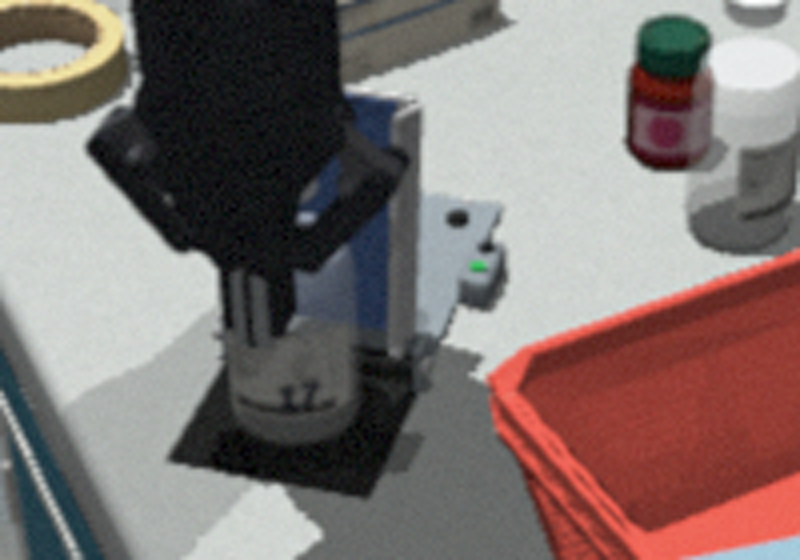

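The picture shows the fingertips just short of the bottle wall at about (270,330), with the bottle still upright. I'll start the slow push here.

Emit:
{"op": "step_arm", "data": {
  "series": [
    {"x": 0.07,"y": 0.08,"z": 0,"twist": 0,"jaw": 0},
    {"x": 0.13,"y": 0.15,"z": 0,"twist": 0,"jaw": 0},
    {"x": 0.2,"y": 0.23,"z": 0.05,"twist": 0,"jaw": 0},
    {"x": 0.27,"y": 0.3,"z": 0.05,"twist": 0,"jaw": 0},
    {"x": 0.33,"y": 0.38,"z": 0.1,"twist": 0,"jaw": 0},
    {"x": 0.4,"y": 0.45,"z": 0.1,"twist": 0,"jaw": 0},
    {"x": 0.46,"y": 0.53,"z": 0.15,"twist": 0,"jaw": 0},
    {"x": 0.53,"y": 0.6,"z": 0.2,"twist": 0,"jaw": 0},
    {"x": 0.6,"y": 0.68,"z": 0.25,"twist": 0,"jaw": 0},
    {"x": 0.66,"y": 0.75,"z": 0.3,"twist": 0,"jaw": 0}
  ]
}}

```text
clock: 3.55
eef_pos: [0.4233, 0.2598, 0.0806]
tool_rot: [0.662, -0.252, -0.66, -0.248]
ft_force: [-0.0, -0.3, 0.3]
grip_width: 0.0001
```

```bash
cat > look.py <<'E'
import sys
from h import *
st()
for c in sys.argv[2:] or ["scene"]:
    p,d=bot.camera(c)
    q=p[150:290,150:350,::-1] if c=="scene" else p[140:250,160:320,::-1]
    cv2.imwrite(f"pics/{sys.argv[1]}{c}.png",cv2.resize(q,(800,560 if c=="scene" else 550),interpolation=cv2.INTER_CUBIC))
st()
E
python3 look.py s3
```

```text
t 3.55 along -63.7 lat 0.0 z 80.6 mm F along -0.24 lat -0.19 z 0.26 jawdir 138.6 tilt [ 0.001 -0.006 -1.   ] w 0.0001 j [ 0.55  0.36 -0.25  0.96 -0.01 -0.29]
t 3.60 along -63.4 lat 0.0 z 80.7 mm F along 0.43 lat -0.22 z -0.50 jawdir 138.6 tilt [ 0.002 -0.005 -1.   ] w -0.0002 j [ 0.55  0.36 -0.25  0.96 -0.01 -0.29]
```

View pics/s3scene.png

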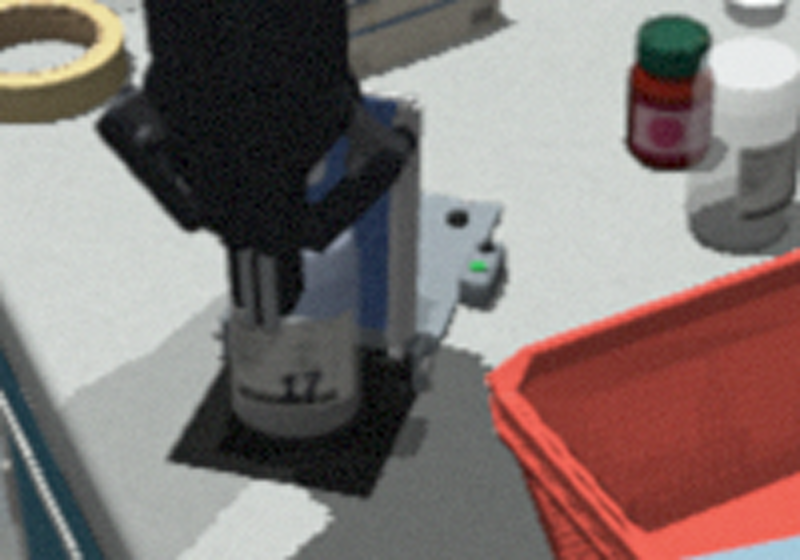

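The bottle has barely moved: the "17" label is at about (298,385), slightly higher than before. I'll keep pushing and hold the height down so the tip stays on the straight wall.

Emit:
{"op": "step_arm", "data": {
  "series": [
    {"x": 0.06,"y": 0.07,"z": -0.05,"twist": 0,"jaw": 0},
    {"x": 0.12,"y": 0.14,"z": -0.1,"twist": 0,"jaw": 0},
    {"x": 0.18,"y": 0.2,"z": -0.1,"twist": 0,"jaw": 0},
    {"x": 0.24,"y": 0.27,"z": -0.05,"twist": 0,"jaw": 0},
    {"x": 0.3,"y": 0.34,"z": 0,"twist": 0,"jaw": 0},
    {"x": 0.36,"y": 0.41,"z": 0.05,"twist": 0,"jaw": 0},
    {"x": 0.42,"y": 0.48,"z": 0.1,"twist": 0,"jaw": 0},
    {"x": 0.48,"y": 0.54,"z": 0.15,"twist": 0,"jaw": 0},
    {"x": 0.54,"y": 0.61,"z": 0.2,"twist": 0,"jaw": 0},
    {"x": 0.6,"y": 0.68,"z": 0.25,"twist": 0,"jaw": 0}
  ]
}}

```text
clock: 4.43
eef_pos: [0.4297, 0.2668, 0.0833]
tool_rot: [0.663, -0.252, -0.66, -0.249]
ft_force: [-0.6, -0.0, -0.6]
grip_width: -0.0001
```

```bash
python3 look.py s4 scene side
```

```text
t 4.43 along -54.2 lat -0.0 z 83.3 mm F along -0.43 lat 0.43 z -0.56 jawdir 138.6 tilt [ 0.002 -0.005 -1.   ] w -0.0001 j [ 0.56  0.37 -0.23  0.98 -0.01 -0.29]
t 4.53 along -54.1 lat -0.0 z 83.4 mm F along -0.89 lat 0.10 z -0.27 jawdir 138.6 tilt [ 0.002 -0.005 -1.   ] w -0.0001 j [ 0.56  0.37 -0.23  0.98 -0.01 -0.29]
```

View pics/s4scene.png

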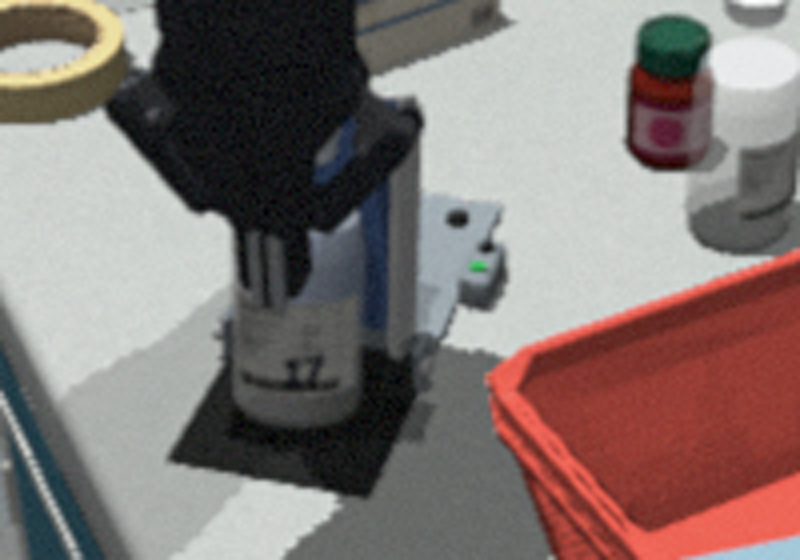

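View pics/s4side.png

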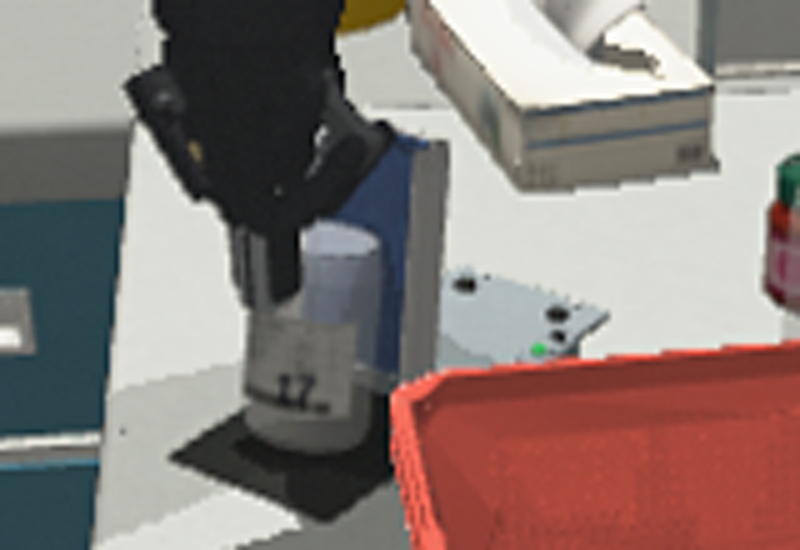

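The bottle is tipping, its near foot edge lifted to about (295,425). The fingertip at (270,300) in the side view is below the shoulder. Continue.

Emit:
{"op": "step_arm", "data": {
  "series": [
    {"x": 0.06,"y": 0.07,"z": 0.03,"twist": 0,"jaw": 0},
    {"x": 0.12,"y": 0.14,"z": 0.07,"twist": 0,"jaw": 0},
    {"x": 0.18,"y": 0.2,"z": 0.1,"twist": 0,"jaw": 0},
    {"x": 0.24,"y": 0.27,"z": 0.13,"twist": 0,"jaw": 0},
    {"x": 0.3,"y": 0.34,"z": 0.17,"twist": 0,"jaw": 0},
    {"x": 0.36,"y": 0.41,"z": 0.2,"twist": 0,"jaw": 0},
    {"x": 0.42,"y": 0.48,"z": 0.23,"twist": 0,"jaw": 0},
    {"x": 0.48,"y": 0.54,"z": 0.27,"twist": 0,"jaw": 0},
    {"x": 0.54,"y": 0.61,"z": 0.3,"twist": 0,"jaw": 0},
    {"x": 0.6,"y": 0.68,"z": 0.33,"twist": 0,"jaw": 0}
  ]
}}

```text
clock: 5.37
eef_pos: [0.4358, 0.2737, 0.0866]
tool_rot: [0.663, -0.252, -0.66, -0.249]
ft_force: [-0.5, -2.1, -0.5]
grip_width: -0.0001
```

```bash
python3 look.py s5 scene side
```

```text
t 5.37 along -45.0 lat -0.0 z 86.6 mm F along -1.89 lat -0.98 z -0.53 jawdir 138.6 tilt [ 0.002 -0.005 -1.   ] w -0.0001 j [ 0.56  0.38 -0.2   0.99 -0.01 -0.28]
t 5.47 along -44.7 lat -0.1 z 86.8 mm F along -1.49 lat 0.20 z 0.20 jawdir 138.6 tilt [ 0.002 -0.005 -1.   ] w 0.0001 j [ 0.56  0.38 -0.2   0.99 -0.01 -0.28]
```

View pics/s5scene.png

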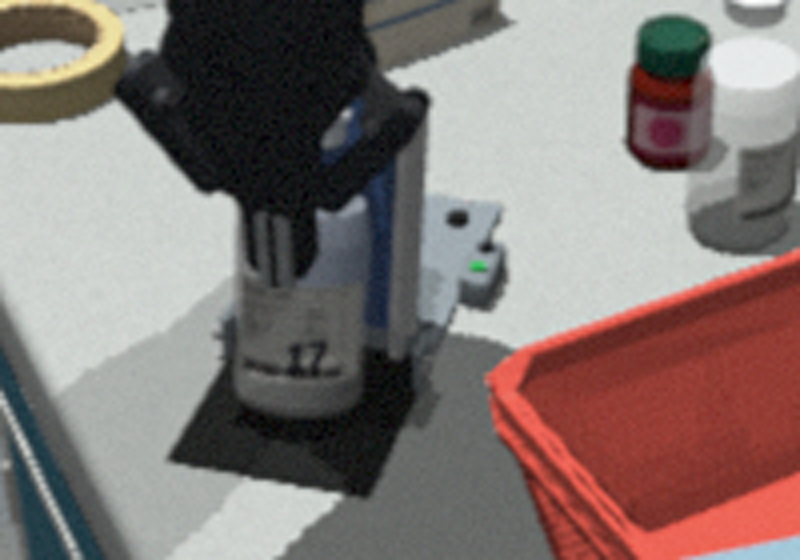

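View pics/s5side.png

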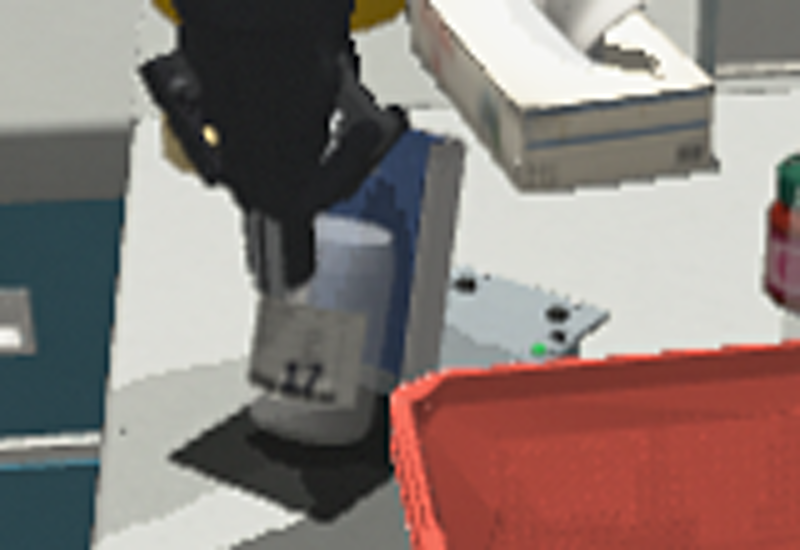

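The side view shows the rest now being pushed back, with its rail top at (450,145), moved from (430,145). Bottle and rest are moving together, at about 1.5–1.9 N. Continue along the arc.

Emit:
{"op": "step_arm", "data": {
  "series": [
    {"x": 0.06,"y": 0.07,"z": 0.02,"twist": 0,"jaw": 0},
    {"x": 0.12,"y": 0.14,"z": 0.04,"twist": 0,"jaw": 0},
    {"x": 0.18,"y": 0.2,"z": 0.07,"twist": 0,"jaw": 0},
    {"x": 0.24,"y": 0.27,"z": 0.1,"twist": 0,"jaw": 0},
    {"x": 0.3,"y": 0.34,"z": 0.12,"twist": 0,"jaw": 0},
    {"x": 0.36,"y": 0.41,"z": 0.15,"twist": 0,"jaw": 0},
    {"x": 0.42,"y": 0.48,"z": 0.17,"twist": 0,"jaw": 0},
    {"x": 0.48,"y": 0.54,"z": 0.2,"twist": 0,"jaw": 0},
    {"x": 0.54,"y": 0.61,"z": 0.22,"twist": 0,"jaw": 0},
    {"x": 0.6,"y": 0.68,"z": 0.24,"twist": 0,"jaw": 0}
  ]
}}

```text
clock: 6.3
eef_pos: [0.4421, 0.2808, 0.0892]
tool_rot: [0.663, -0.251, -0.66, -0.249]
ft_force: [-1.7, -0.6, 0.1]
grip_width: 0.0001
```

```bash
python3 look.py s6 side
```

```text
t 6.30 along -35.5 lat -0.1 z 89.2 mm F along -1.58 lat 0.93 z 0.07 jawdir 138.6 tilt [ 0.002 -0.005 -1.   ] w 0.0001 j [ 0.57  0.39 -0.17  1.01 -0.01 -0.28]
t 6.35 along -35.3 lat -0.1 z 89.3 mm F along -2.24 lat 0.44 z 0.55 jawdir 138.6 tilt [ 0.003 -0.005 -1.   ] w -0.0001 j [ 0.57  0.39 -0.17  1.01 -0.01 -0.28]
```

View pics/s6side.png

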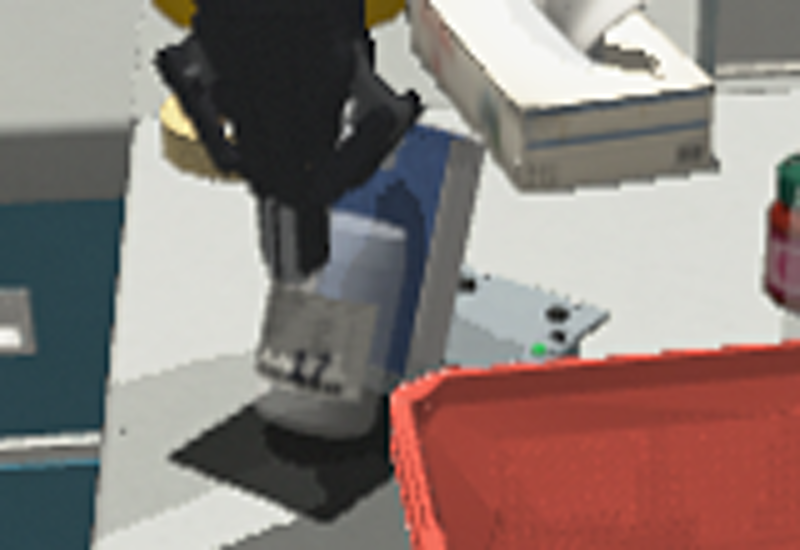

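The rest top is now at (460,145) and the bottle leans on it, with the tip still on the wall near (295,275). Continue.

Emit:
{"op": "step_arm", "data": {
  "series": [
    {"x": 0.06,"y": 0.07,"z": 0.02,"twist": 0,"jaw": 0},
    {"x": 0.13,"y": 0.15,"z": 0.04,"twist": 0,"jaw": 0},
    {"x": 0.19,"y": 0.22,"z": 0.05,"twist": 0,"jaw": 0},
    {"x": 0.26,"y": 0.3,"z": 0.07,"twist": 0,"jaw": 0},
    {"x": 0.32,"y": 0.37,"z": 0.08,"twist": 0,"jaw": 0},
    {"x": 0.39,"y": 0.44,"z": 0.1,"twist": 0,"jaw": 0},
    {"x": 0.45,"y": 0.52,"z": 0.11,"twist": 0,"jaw": 0},
    {"x": 0.52,"y": 0.6,"z": 0.12,"twist": 0,"jaw": 0},
    {"x": 0.58,"y": 0.67,"z": 0.13,"twist": 0,"jaw": 0},
    {"x": 0.65,"y": 0.74,"z": 0.14,"twist": 0,"jaw": 0}
  ]
}}

```text
clock: 7.18
eef_pos: [0.449, 0.2886, 0.0911]
tool_rot: [0.663, -0.251, -0.66, -0.249]
ft_force: [-2.1, -1.4, 3.4]
grip_width: 0.0001
```

```bash
python3 look.py s7 side scene
```

```text
t 7.18 along -25.0 lat -0.2 z 91.1 mm F along -2.38 lat 0.64 z 3.36 jawdir 138.6 tilt [ 0.003 -0.004 -1.   ] w 0.0001 j [ 0.57  0.41 -0.14  1.02 -0.01 -0.27]
t 7.28 along -24.9 lat -0.2 z 91.1 mm F along -1.96 lat 0.12 z 3.25 jawdir 138.6 tilt [ 0.003 -0.004 -1.   ] w -0.0002 j [ 0.57  0.41 -0.14  1.02 -0.01 -0.27]
```

View pics/s7side.png

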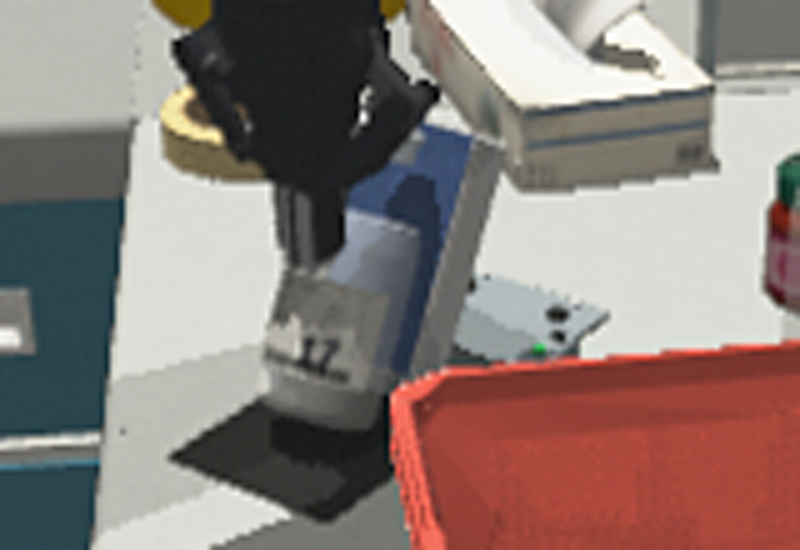

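View pics/s7scene.png

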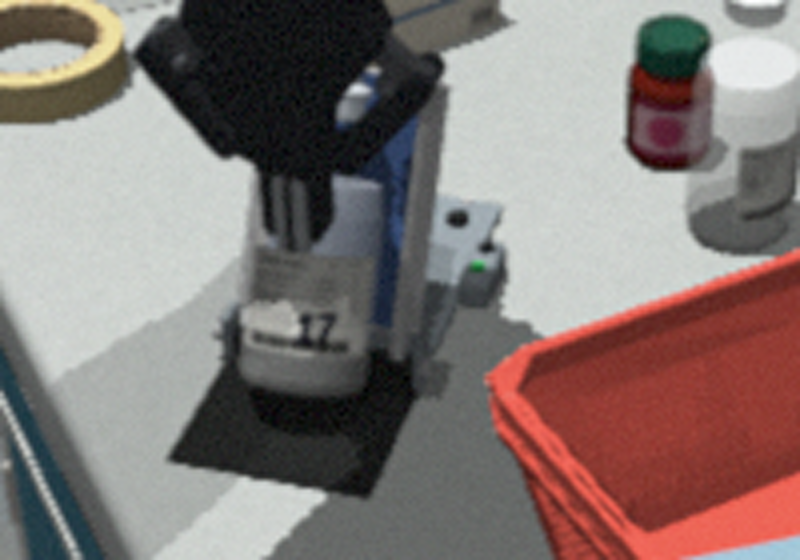

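The bottle leans at about 30° with the rest, its foot raised at (305,395), and the fingertip is on the label's top edge. The force is about 4 N. Continue.

Emit:
{"op": "step_arm", "data": {
  "series": [
    {"x": 0.06,"y": 0.07,"z": 0.02,"twist": 0,"jaw": 0},
    {"x": 0.13,"y": 0.15,"z": 0.04,"twist": 0,"jaw": 0},
    {"x": 0.19,"y": 0.22,"z": 0.05,"twist": 0,"jaw": 0},
    {"x": 0.26,"y": 0.3,"z": 0.06,"twist": 0,"jaw": 0},
    {"x": 0.32,"y": 0.37,"z": 0.07,"twist": 0,"jaw": 0},
    {"x": 0.39,"y": 0.44,"z": 0.08,"twist": 0,"jaw": 0},
    {"x": 0.45,"y": 0.52,"z": 0.08,"twist": 0,"jaw": 0},
    {"x": 0.52,"y": 0.6,"z": 0.08,"twist": 0,"jaw": 0},
    {"x": 0.58,"y": 0.67,"z": 0.08,"twist": 0,"jaw": 0},
    {"x": 0.65,"y": 0.74,"z": 0.08,"twist": 0,"jaw": 0}
  ]
}}

```text
clock: 8.12
eef_pos: [0.456, 0.2964, 0.0921]
tool_rot: [0.663, -0.251, -0.66, -0.249]
ft_force: [-1.5, -1.3, 5.1]
grip_width: 0.0003
```

```bash
python3 look.py s8 side scene
```

```text
t 8.12 along -14.6 lat -0.2 z 92.1 mm F along -1.98 lat 0.24 z 5.15 jawdir 138.6 tilt [ 0.004 -0.004 -1.   ] w 0.0003 j [ 0.58  0.42 -0.11  1.03 -0.01 -0.27]
t 8.22 along -14.5 lat -0.3 z 92.1 mm F along -1.40 lat -0.02 z 5.27 jawdir 138.6 tilt [ 0.004 -0.003 -1.   ] w 0.0001 j [ 0.58  0.42 -0.11  1.03 -0.01 -0.27]
```

View pics/s8side.png

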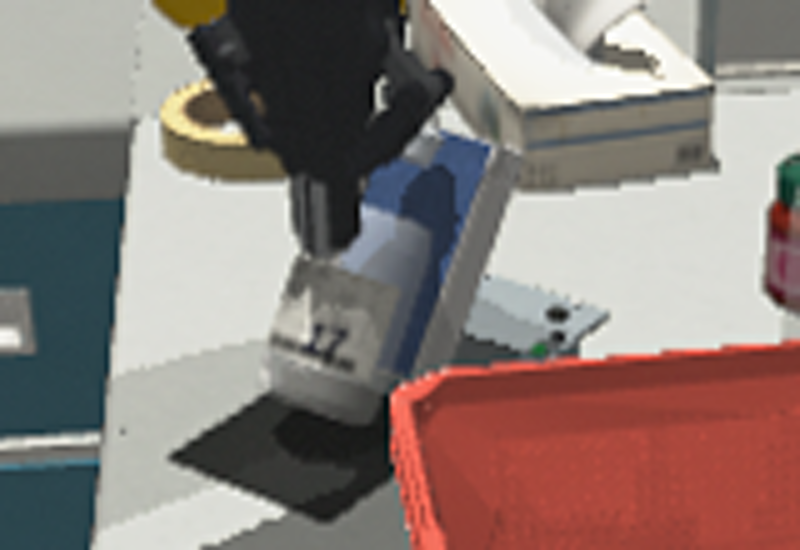

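View pics/s8scene.png

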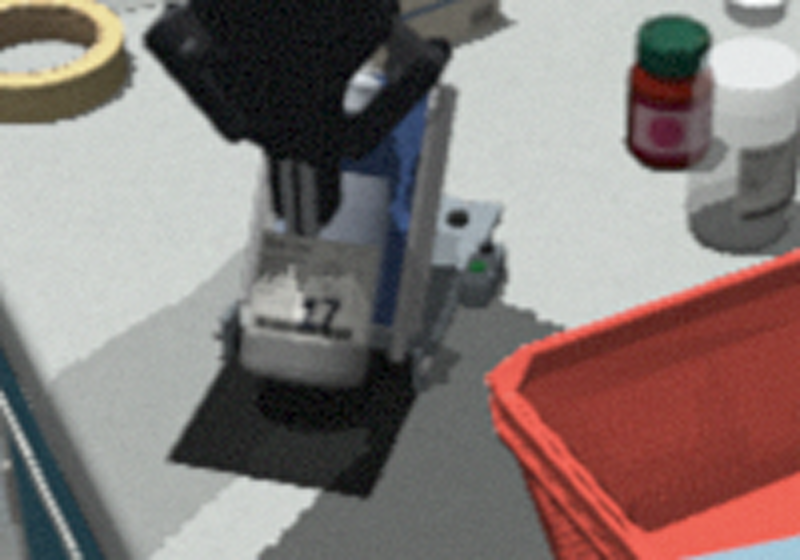

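The bottle and rest lean at about 40° and the fingertip is on the straight wall at (325,250). The foot has lifted over the stop. Continue around the hinge.

Emit:
{"op": "step_arm", "data": {
  "series": [
    {"x": 0.06,"y": 0.07,"z": 0,"twist": 0,"jaw": 0},
    {"x": 0.13,"y": 0.15,"z": 0,"twist": 0,"jaw": 0},
    {"x": 0.19,"y": 0.22,"z": 0,"twist": 0,"jaw": 0},
    {"x": 0.26,"y": 0.3,"z": 0,"twist": 0,"jaw": 0},
    {"x": 0.32,"y": 0.37,"z": -0.01,"twist": 0,"jaw": 0},
    {"x": 0.39,"y": 0.44,"z": -0.02,"twist": 0,"jaw": 0},
    {"x": 0.45,"y": 0.52,"z": -0.03,"twist": 0,"jaw": 0},
    {"x": 0.52,"y": 0.6,"z": -0.04,"twist": 0,"jaw": 0},
    {"x": 0.58,"y": 0.67,"z": -0.05,"twist": 0,"jaw": 0},
    {"x": 0.65,"y": 0.74,"z": -0.06,"twist": 0,"jaw": 0}
  ]
}}

```text
clock: 9.05
eef_pos: [0.4633, 0.3044, 0.092]
tool_rot: [0.664, -0.25, -0.659, -0.25]
ft_force: [-1.4, -1.0, 6.1]
grip_width: -0.0003
```

```bash
cat > look.py <<'E'
import sys
from h import *
st()
for c in sys.argv[2:] or ["scene"]:
    p,d=bot.camera(c)
    q=p[150:290,150:350,::-1] if c=="scene" else p[140:250,160:320,::-1]
    cv2.imwrite(f"pics/{sys.argv[1]}{c}.png",cv2.resize(q,(800,560 if c=="scene" else 550),interpolation=cv2.INTER_CUBIC))
    P=cloud(c,d);im=p.astype(int);r,g,b=im[...,0],im[...,1],im[...,2]
    al=(P[...,:2]-H)@D; la=(P[...,:2]-H)@Ev
    m=(b>r+25)&(b>g+12)&(d>0)&(P[...,2]>.02)&(P[...,2]<.17)&(np.abs(la)<.04)&(al>-.005)&(al<.14)
    Q=np.c_[al[m],P[...,2][m]-.014]
    if len(Q)>20:
        t=np.arctan2(Q[:,0],Q[:,1]);w=np.hypot(*Q.T)>.05
        print(c,"rest angle",np.percentile(t[w],[10,50,90]).round(3),w.sum())
st()
E
python3 look.py s9 side scene
```

```text
t 9.05 along -3.8 lat -0.4 z 92.0 mm F along -1.68 lat 0.37 z 6.07 jawdir 138.6 tilt [ 0.006 -0.002 -1.   ] w -0.0003 j [ 0.58  0.44 -0.09  1.04 -0.   -0.26]
side rest angle [0.193 0.765 0.786] 366
scene rest angle [0.747 0.773 0.798] 314
t 9.15 along -3.8 lat -0.3 z 91.8 mm F along -0.30 lat 0.02 z 4.41 jawdir 138.6 tilt [ 0.005 -0.002 -1.   ] w -0.0002 j [ 0.58  0.44 -0.09  1.04 -0.   -0.26]
```

View pics/s9side.png

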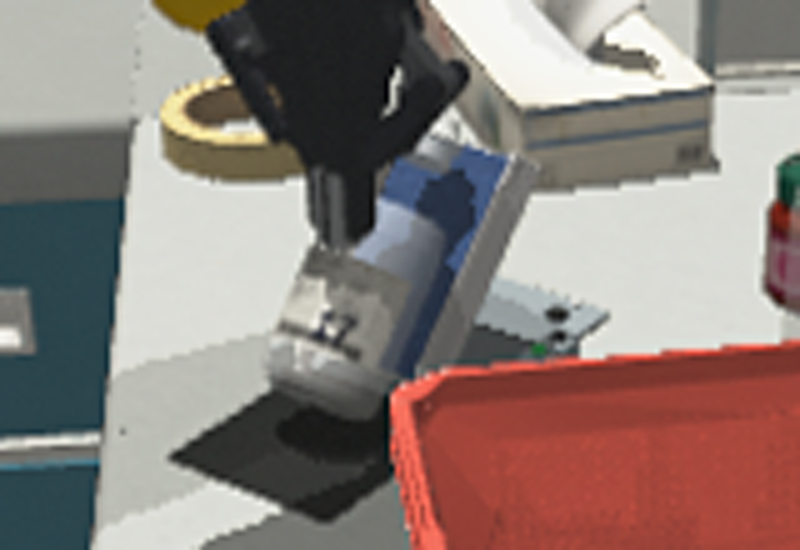

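View pics/s9scene.png

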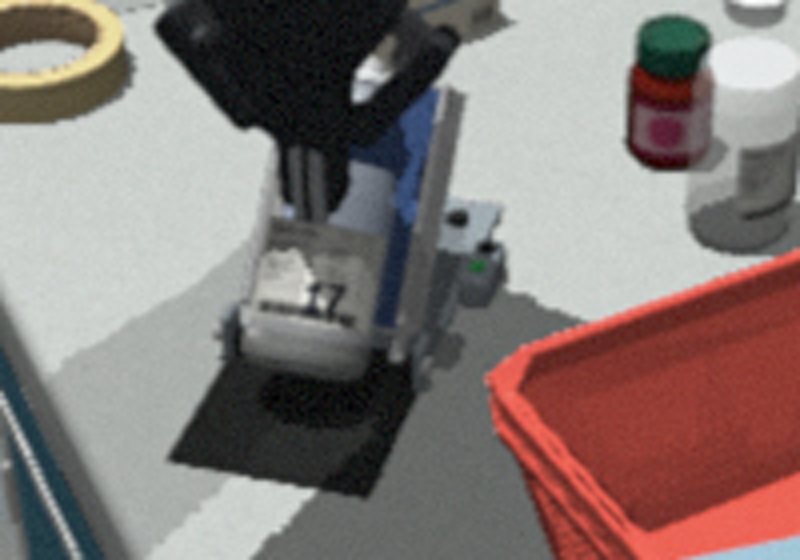

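Rest angle is about 0.77 rad and the bottle lies flush against it. The rest top is at (515,165) in the side view. Continue on the arc.

Emit:
{"op": "step_arm", "data": {
  "series": [
    {"x": 0.07,"y": 0.08,"z": 0,"twist": 0,"jaw": 0},
    {"x": 0.13,"y": 0.15,"z": -0.01,"twist": 0,"jaw": 0},
    {"x": 0.2,"y": 0.23,"z": -0.01,"twist": 0,"jaw": 0},
    {"x": 0.26,"y": 0.3,"z": -0.02,"twist": 0,"jaw": 0},
    {"x": 0.33,"y": 0.38,"z": -0.03,"twist": 0,"jaw": 0},
    {"x": 0.4,"y": 0.45,"z": -0.04,"twist": 0,"jaw": 0},
    {"x": 0.46,"y": 0.53,"z": -0.05,"twist": 0,"jaw": 0},
    {"x": 0.53,"y": 0.6,"z": -0.06,"twist": 0,"jaw": 0},
    {"x": 0.59,"y": 0.68,"z": -0.08,"twist": 0,"jaw": 0},
    {"x": 0.66,"y": 0.75,"z": -0.1,"twist": 0,"jaw": 0}
  ]
}}

```text
clock: 9.98
eef_pos: [0.4699, 0.312, 0.0908]
tool_rot: [0.664, -0.25, -0.659, -0.25]
ft_force: [0.2, -1.7, 3.4]
grip_width: 0.0
```

```bash
python3 look.py s10 side
```

```text
t 9.98 along 6.3 lat -0.3 z 90.8 mm F along -1.14 lat -1.24 z 3.45 jawdir 138.6 tilt [ 0.005 -0.002 -1.   ] w 0.0 j [ 0.59  0.46 -0.06  1.05 -0.   -0.26]
side rest angle [0.287 0.89  0.913] 339
t 10.03 along 6.5 lat -0.3 z 90.8 mm F along -0.31 lat 0.27 z 3.64 jawdir 138.6 tilt [ 0.006 -0.002 -1.   ] w -0.0002 j [ 0.59  0.46 -0.06  1.05 -0.   -0.26]
```

View pics/s10side.png

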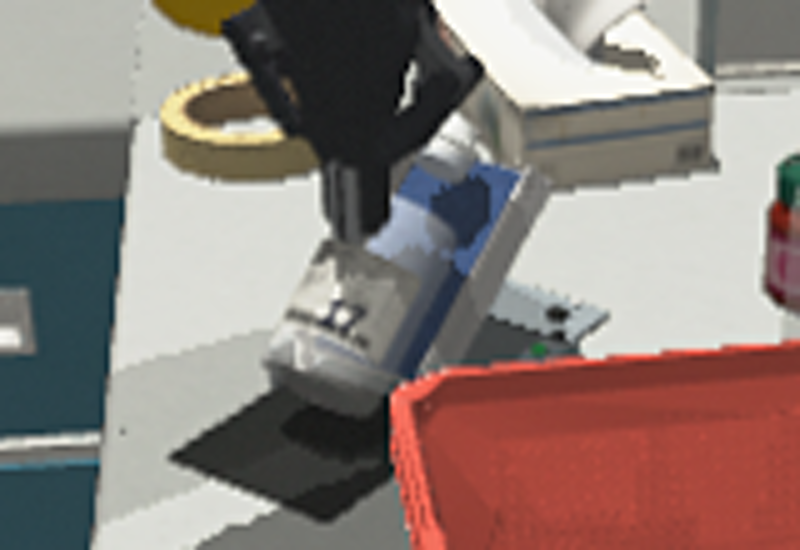

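Rest angle is about 0.9 rad and the side view shows the bottle still flush. Continue, and check the tissue box distance too.

Emit:
{"op": "step_arm", "data": {
  "series": [
    {"x": 0.07,"y": 0.07,"z": -0.02,"twist": 0,"jaw": 0},
    {"x": 0.13,"y": 0.15,"z": -0.04,"twist": 0,"jaw": 0},
    {"x": 0.2,"y": 0.22,"z": -0.06,"twist": 0,"jaw": 0},
    {"x": 0.26,"y": 0.3,"z": -0.09,"twist": 0,"jaw": 0},
    {"x": 0.33,"y": 0.37,"z": -0.12,"twist": 0,"jaw": 0},
    {"x": 0.39,"y": 0.45,"z": -0.15,"twist": 0,"jaw": 0},
    {"x": 0.46,"y": 0.52,"z": -0.18,"twist": 0,"jaw": 0},
    {"x": 0.52,"y": 0.59,"z": -0.21,"twist": 0,"jaw": 0},
    {"x": 0.59,"y": 0.67,"z": -0.25,"twist": 0,"jaw": 0},
    {"x": 0.65,"y": 0.74,"z": -0.29,"twist": 0,"jaw": 0}
  ]
}}

```text
clock: 10.87
eef_pos: [0.4768, 0.3199, 0.088]
tool_rot: [0.664, -0.25, -0.659, -0.25]
ft_force: [0.2, 0.4, 3.8]
grip_width: 0.0
```

```bash
python3 look.py s11 side scene; python3 - <<'E'
from h import *
d=np.load("pics/scene0.npy")
for u,v in [(235,163),(182,115),(272,150),(232,95),(215,100),(250,135)]:
    X=world("scene",d,u,v);print(u,v,X.round(3),"along/lat",((X[:2]-H)@D).round(3),((X[:2]-H)@Ev).round(3))
E
```

```text
t 10.87 along 16.8 lat -0.3 z 88.0 mm F along 0.43 lat 0.08 z 3.80 jawdir 138.6 tilt [ 0.006 -0.002 -1.   ] w 0.0 j [ 0.59  0.48 -0.03  1.05 -0.   -0.25]
side rest angle [0.412 1.027 1.054] 312
scene rest angle [0.492 1.037 1.061] 380
t 10.97 along 16.6 lat -0.3 z 87.8 mm F along 1.10 lat 0.20 z 4.57 jawdir 138.6 tilt [ 0.006 -0.002 -1.   ] w -0.0001 j [ 0.59  0.48 -0.03  1.05 -0.   -0.25]
235 163 [ 0.199 -0.391  0.607] along/lat -0.7 -0.262
182 115 [0.523 0.751 0.051] along/lat 0.371 0.25
272 150 [0.67  0.557 0.017] along/lat 0.322 0.012
232 95 [ 0.724  0.924 -0.002] along/lat 0.634 0.214
215 100 [0.597 0.716 0.09 ] along/lat 0.393 0.171
250 135 [0.628 0.585 0.052] along/lat 0.316 0.062
```

View pics/s11side.png

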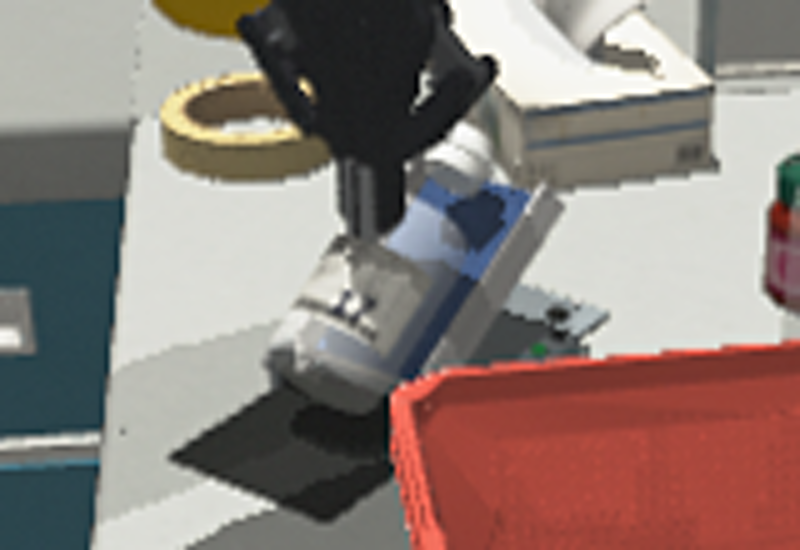

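View pics/s11scene.png

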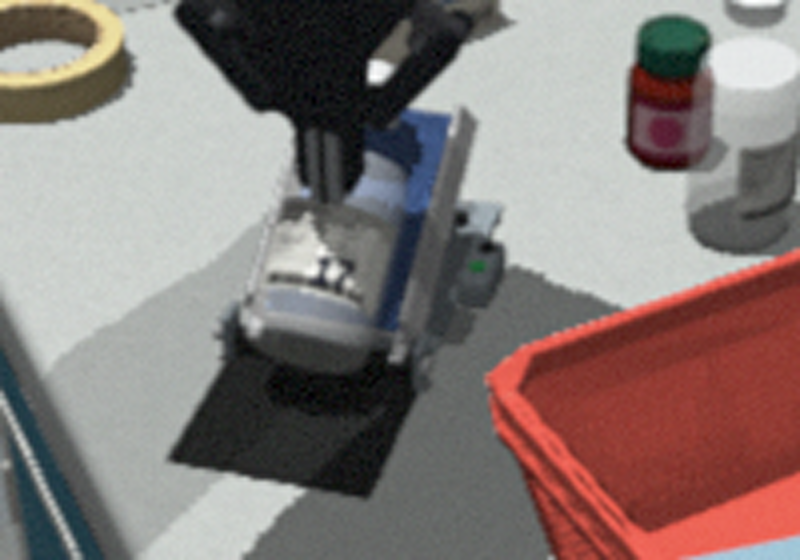

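Rest is at about 1.04 rad. The bottle lies between the rails (scene (330,270)), and the tissue box is over 0.3 m away. Continue.

Emit:
{"op": "step_arm", "data": {
  "series": [
    {"x": 0.06,"y": 0.07,"z": -0.03,"twist": 0,"jaw": 0},
    {"x": 0.12,"y": 0.13,"z": -0.07,"twist": 0,"jaw": 0},
    {"x": 0.18,"y": 0.2,"z": -0.1,"twist": 0,"jaw": 0},
    {"x": 0.24,"y": 0.27,"z": -0.14,"twist": 0,"jaw": 0},
    {"x": 0.29,"y": 0.33,"z": -0.18,"twist": 0,"jaw": 0},
    {"x": 0.35,"y": 0.4,"z": -0.22,"twist": 0,"jaw": 0},
    {"x": 0.41,"y": 0.47,"z": -0.27,"twist": 0,"jaw": 0},
    {"x": 0.47,"y": 0.53,"z": -0.31,"twist": 0,"jaw": 0},
    {"x": 0.53,"y": 0.6,"z": -0.36,"twist": 0,"jaw": 0},
    {"x": 0.58,"y": 0.66,"z": -0.4,"twist": 0,"jaw": 0}
  ]
}}

```text
clock: 11.8
eef_pos: [0.4826, 0.3265, 0.0838]
tool_rot: [0.664, -0.25, -0.659, -0.25]
ft_force: [0.9, 1.1, 4.3]
grip_width: 0.0003
```

```bash
python3 look.py s12 side
```

```text
t 11.80 along 25.6 lat -0.3 z 83.8 mm F along 1.39 lat 0.05 z 4.32 jawdir 138.6 tilt [ 0.006 -0.002 -1.   ] w 0.0003 j [ 0.6   0.5  -0.01  1.05 -0.   -0.25]
side rest angle [0.539 1.155 1.184] 263
t 11.85 along 25.6 lat -0.3 z 83.6 mm F along 1.20 lat -0.38 z 3.36 jawdir 138.6 tilt [ 0.006 -0.002 -1.   ] w -0.0002 j [ 0.6   0.5  -0.01  1.05 -0.   -0.25]
```

View pics/s12side.png

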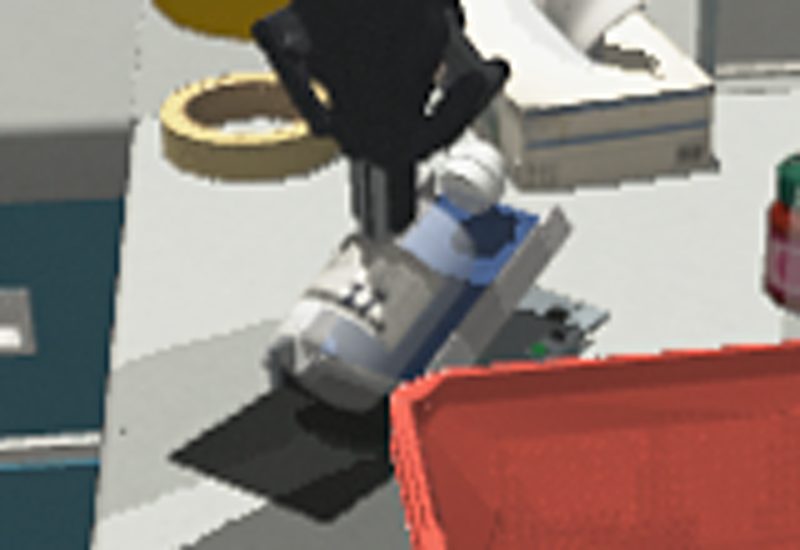

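Rest is at about 1.16 rad, flush, with a force of 4 N. Continue.

Emit:
{"op": "step_arm", "data": {
  "series": [
    {"x": 0.06,"y": 0.07,"z": -0.05,"twist": 0,"jaw": 0},
    {"x": 0.12,"y": 0.13,"z": -0.09,"twist": 0,"jaw": 0},
    {"x": 0.18,"y": 0.2,"z": -0.14,"twist": 0,"jaw": 0},
    {"x": 0.24,"y": 0.27,"z": -0.19,"twist": 0,"jaw": 0},
    {"x": 0.3,"y": 0.34,"z": -0.24,"twist": 0,"jaw": 0},
    {"x": 0.36,"y": 0.41,"z": -0.29,"twist": 0,"jaw": 0},
    {"x": 0.42,"y": 0.48,"z": -0.34,"twist": 0,"jaw": 0},
    {"x": 0.48,"y": 0.54,"z": -0.4,"twist": 0,"jaw": 0},
    {"x": 0.54,"y": 0.61,"z": -0.45,"twist": 0,"jaw": 0},
    {"x": 0.59,"y": 0.67,"z": -0.51,"twist": 0,"jaw": 0}
  ]
}}

```text
clock: 12.68
eef_pos: [0.4886, 0.3334, 0.0785]
tool_rot: [0.664, -0.25, -0.659, -0.25]
ft_force: [1.1, 1.3, 3.5]
grip_width: -0.0005
```

```bash
python3 look.py s13 side
```

```text
t 12.68 along 34.7 lat -0.3 z 78.5 mm F along 1.71 lat -0.01 z 3.52 jawdir 138.6 tilt [ 0.006 -0.002 -1.   ] w -0.0005 j [ 0.6   0.52  0.01  1.05 -0.   -0.25]
side rest angle [0.689 1.299 1.324] 212
t 12.73 along 34.7 lat -0.2 z 78.3 mm F along 1.28 lat 0.04 z 3.03 jawdir 138.6 tilt [ 0.006 -0.002 -1.   ] w 0.0 j [ 0.6   0.52  0.01  1.05 -0.   -0.25]
```

View pics/s13side.png

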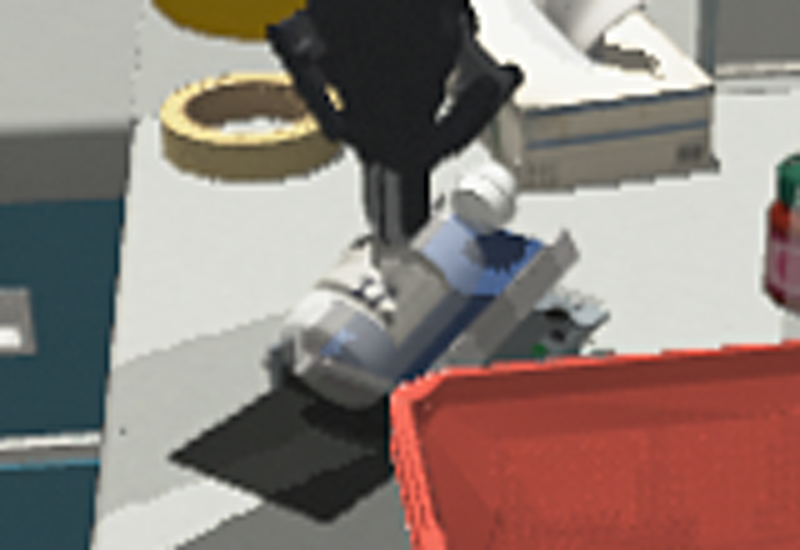

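Rest is at about 1.30 rad. The bottle is on it with its cap at (485,195). Continue slowly.

Emit:
{"op": "step_arm", "data": {
  "series": [
    {"x": 0.06,"y": 0.07,"z": -0.06,"twist": 0,"jaw": 0},
    {"x": 0.11,"y": 0.13,"z": -0.12,"twist": 0,"jaw": 0},
    {"x": 0.17,"y": 0.19,"z": -0.18,"twist": 0,"jaw": 0},
    {"x": 0.22,"y": 0.25,"z": -0.24,"twist": 0,"jaw": 0},
    {"x": 0.27,"y": 0.31,"z": -0.3,"twist": 0,"jaw": 0},
    {"x": 0.33,"y": 0.37,"z": -0.37,"twist": 0,"jaw": 0},
    {"x": 0.38,"y": 0.43,"z": -0.43,"twist": 0,"jaw": 0},
    {"x": 0.43,"y": 0.49,"z": -0.5,"twist": 0,"jaw": 0},
    {"x": 0.48,"y": 0.55,"z": -0.56,"twist": 0,"jaw": 0},
    {"x": 0.53,"y": 0.6,"z": -0.63,"twist": 0,"jaw": 0}
  ]
}}

```text
clock: 13.57
eef_pos: [0.4941, 0.3396, 0.072]
tool_rot: [0.664, -0.25, -0.659, -0.25]
ft_force: [0.7, 1.8, 3.4]
grip_width: 0.0
```

```bash
python3 look.py s14 side scene
```

```text
t 13.57 along 43.0 lat -0.3 z 72.0 mm F along 1.81 lat 0.66 z 3.35 jawdir 138.6 tilt [ 0.006 -0.002 -1.   ] w 0.0 j [ 0.6   0.54  0.02  1.05 -0.   -0.24]
side rest angle [0.842 1.31  1.458] 140
scene rest angle [0.938 1.447 1.472] 161
t 13.67 along 42.6 lat -0.2 z 71.8 mm F along 1.77 lat 0.41 z 2.02 jawdir 138.6 tilt [ 0.005 -0.002 -1.   ] w -0.0002 j [ 0.6   0.54  0.02  1.05 -0.   -0.24]
```

View pics/s14side.png

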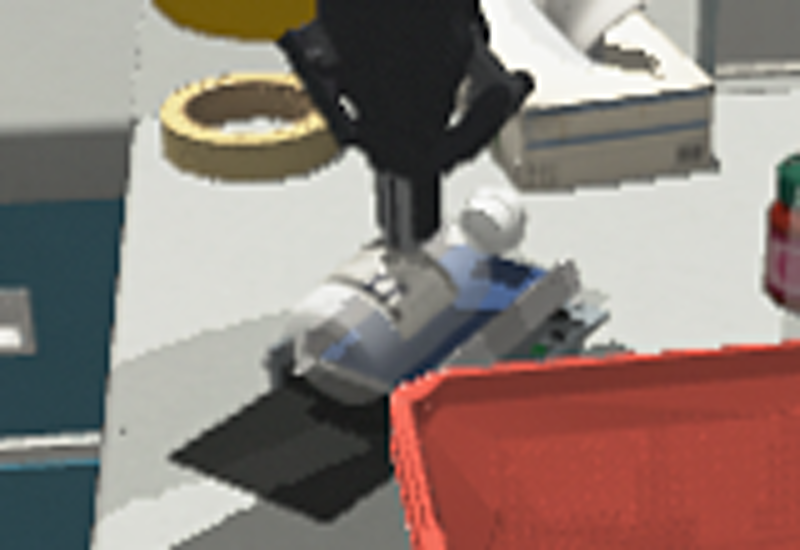

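View pics/s14scene.png

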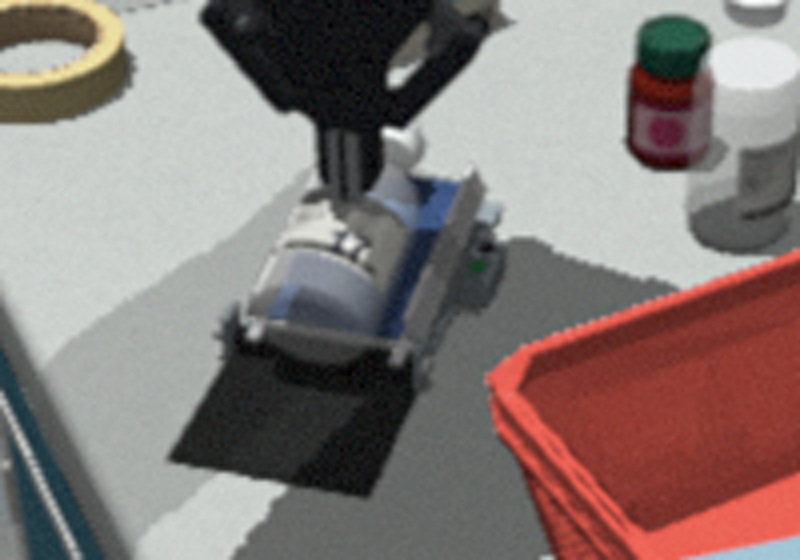

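Rest is at about 1.45 rad, with about 7 mm left to go down. Continue gently.

Emit:
{"op": "step_arm", "data": {
  "series": [
    {"x": 0.04,"y": 0.05,"z": -0.06,"twist": 0,"jaw": 0},
    {"x": 0.08,"y": 0.1,"z": -0.12,"twist": 0,"jaw": 0},
    {"x": 0.12,"y": 0.14,"z": -0.18,"twist": 0,"jaw": 0},
    {"x": 0.16,"y": 0.19,"z": -0.24,"twist": 0,"jaw": 0},
    {"x": 0.2,"y": 0.23,"z": -0.3,"twist": 0,"jaw": 0},
    {"x": 0.24,"y": 0.28,"z": -0.36,"twist": 0,"jaw": 0},
    {"x": 0.28,"y": 0.32,"z": -0.42,"twist": 0,"jaw": 0},
    {"x": 0.32,"y": 0.36,"z": -0.48,"twist": 0,"jaw": 0},
    {"x": 0.36,"y": 0.41,"z": -0.54,"twist": 0,"jaw": 0},
    {"x": 0.4,"y": 0.45,"z": -0.6,"twist": 0,"jaw": 0}
  ]
}}

```text
clock: 14.5
eef_pos: [0.498, 0.3441, 0.0658]
tool_rot: [0.664, -0.25, -0.659, -0.25]
ft_force: [2.6, 1.7, 5.3]
grip_width: 0.0001
```

```bash
python3 look.py s15 side scene
```

```text
t 14.50 along 48.9 lat -0.2 z 65.8 mm F along 3.00 lat -0.81 z 5.33 jawdir 138.6 tilt [ 0.006 -0.002 -1.   ] w 0.0001 j [ 0.61  0.56  0.03  1.04 -0.   -0.24]
side rest angle [1.004 1.116 1.295] 54
scene rest angle [0.068 1.097 1.407] 25
t 14.60 along 48.9 lat -0.3 z 65.9 mm F along 2.24 lat 0.12 z 4.24 jawdir 138.6 tilt [ 0.006 -0.002 -1.   ] w 0.0 j [ 0.61  0.56  0.03  1.04 -0.   -0.24]
```

View pics/s15scene.png

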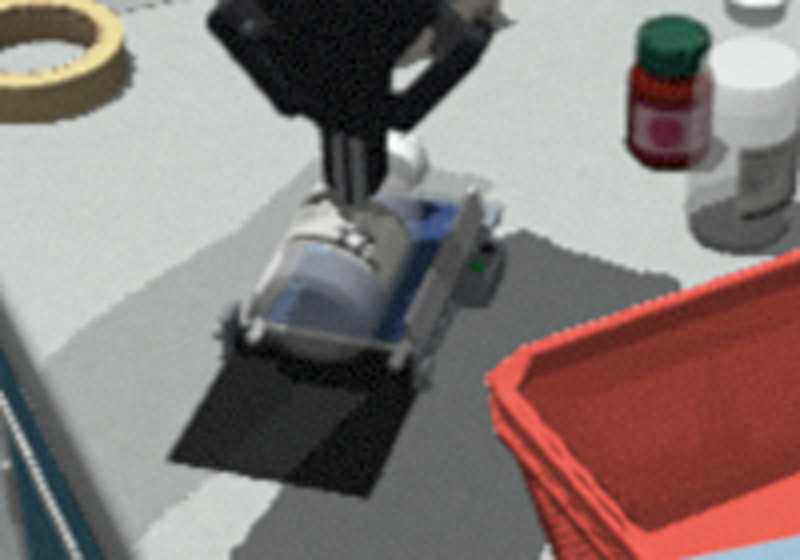

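The rest looks nearly flat, with the rails at (440,260) lying down. I'll press gently until the stop is felt.

Emit:
{"op": "step_arm", "data": {
  "series": [
    {"x": 0.02,"y": 0.02,"z": -0.04,"twist": 0,"jaw": 0},
    {"x": 0.04,"y": 0.04,"z": -0.08,"twist": 0,"jaw": 0},
    {"x": 0.05,"y": 0.06,"z": -0.12,"twist": 0,"jaw": 0},
    {"x": 0.06,"y": 0.07,"z": -0.16,"twist": 0,"jaw": 0},
    {"x": 0.06,"y": 0.07,"z": -0.2,"twist": 0,"jaw": 0}
  ]
}}

```text
clock: 15.02
eef_pos: [0.4989, 0.3443, 0.0654]
tool_rot: [0.664, -0.25, -0.659, -0.25]
ft_force: [-0.8, -1.0, 13.5]
grip_width: -0.0001
```

```bash
cat > flat.py <<'E'
from h import *
st()
for c in ["side","scene"]:
    p,d=bot.camera(c);P=cloud(c,d);im=p.astype(int);r,g,b=im[...,0],im[...,1],im[...,2]
    al=(P[...,:2]-H)@D; la=(P[...,:2]-H)@Ev
    m=(b>r+25)&(b>g+12)&(d>0)&(P[...,2]<.035)&(P[...,2]>0)&(np.abs(la)<.034)&(al>.04)&(al<.135)
    a,z=al[m],P[...,2][m]
    if m.sum()>15:
        k=np.polyfit(a,z,1); print(c,m.sum(),"slope",k[0].round(3),"z at 0.1",np.polyval(k,.1).round(4),"median",np.median(z).round(4), "angles via hinge",np.percentile(np.arctan2(a,z-.014),[20,50,80]).round(3))
    cv2.imwrite(f"pics/f_{c}_{bot.get_obs()['clock']:.2f}.png",cv2.resize((p[150:290,150:350] if c=="scene" else p[140:250,160:320])[:,:,::-1],(800,550),interpolation=cv2.INTER_CUBIC))
E
python3 flat.py; ls pics
```

```text
t 15.02 along 49.7 lat -0.7 z 65.4 mm F along -1.30 lat -0.06 z 13.49 jawdir 138.6 tilt [ 0.007 -0.002 -1.   ] w -0.0001 j [ 0.61  0.56  0.04  1.04 -0.01 -0.24]
side 61 slope -0.099 z at 0.1 0.0148 median 0.0137 angles via hinge [1.565 1.575 1.58 ]
scene 112 slope -0.006 z at 0.1 0.0146 median 0.0138 angles via hinge [1.559 1.572 1.58 ]
c1.png
c2.png
f_scene_15.12.png
f_side_15.07.png
s1.png
s10side.png
s11scene.png
s11side.png
s12side.png
s13side.png
s14scene.png
s14side.png
s15scene.png
s15side.png
s2.png
s3scene.png
s4scene.png
s4side.png
s5scene.png
s5side.png
s6side.png
s7scene.png
s7side.png
s8scene.png
s8side.png
s9scene.png
s9side.png
scene0.npy
scene0.png
side0.npy
side0.png
w1.npy
w1.png
wrist0.npy
wrist0.png
```

Stop reached: Fz rose to 13 N while z held, and the rest measures 1.57 rad. Now I'll lift straight up slowly.

Emit:
{"op": "step_arm", "data": {
  "series": [
    {"x": 0,"y": 0,"z": 0.05,"twist": 0,"jaw": 0},
    {"x": 0,"y": 0,"z": 0.1,"twist": 0,"jaw": 0},
    {"x": 0,"y": 0,"z": 0.2,"twist": 0,"jaw": 0},
    {"x": 0,"y": 0,"z": 0.35,"twist": 0,"jaw": 0},
    {"x": 0,"y": 0,"z": 0.6,"twist": 0,"jaw": 0},
    {"x": 0,"y": 0,"z": 1.2,"twist": 0,"jaw": 0},
    {"x": 0,"y": 0,"z": 2.5,"twist": 0,"jaw": 0},
    {"x": 0,"y": 0,"z": 4.5,"twist": 0,"jaw": 0},
    {"x": 0,"y": 0,"z": 7,"twist": 0,"jaw": 0},
    {"x": 0,"y": 0,"z": 9.5,"twist": 0,"jaw": 0}
  ]
}}

```text
clock: 15.95
eef_pos: [0.4983, 0.3439, 0.1611]
tool_rot: [0.664, -0.25, -0.659, -0.25]
ft_force: [1.1, 0.1, -0.1]
grip_width: 0.0006
```

Emit:
{"op": "step_arm", "data": {
  "series": [
    {"x": -2,"y": -1,"z": 2,"twist": 0,"jaw": 0},
    {"x": -4,"y": -3,"z": 3,"twist": 0,"jaw": 0},
    {"x": -6,"y": -5,"z": 4,"twist": 0,"jaw": 0},
    {"x": -8,"y": -6,"z": 4,"twist": 0,"jaw": 0},
    {"x": -9,"y": -7,"z": 4,"twist": 0,"jaw": 0},
    {"x": -9,"y": -7,"z": 4,"twist": 0,"jaw": 0}
  ]
}}

```text
clock: 16.45
eef_pos: [0.4062, 0.2722, 0.2021]
tool_rot: [0.664, -0.251, -0.659, -0.249]
ft_force: [0.1, -0.8, -0.0]
grip_width: 0.0003
```

```bash
python3 flat.py; ls pics/f_*
```

```text
t 16.45 along -65.7 lat 21.2 z 202.1 mm F along -0.48 lat -0.61 z -0.04 jawdir 138.6 tilt [ 0.005 -0.004 -1.   ] w 0.0003 j [ 0.59  0.23 -0.08  1.25 -0.01 -0.25]
side 50 slope -0.26 z at 0.1 0.0161 median 0.0138 angles via hinge [1.38  1.573 1.582]
scene 81 slope -0.088 z at 0.1 0.0148 median 0.014 angles via hinge [1.561 1.571 1.582]
pics/f_scene_15.12.png
pics/f_scene_16.55.png
pics/f_side_15.07.png
pics/f_side_16.50.png
```

View pics/f_scene_16.55.png

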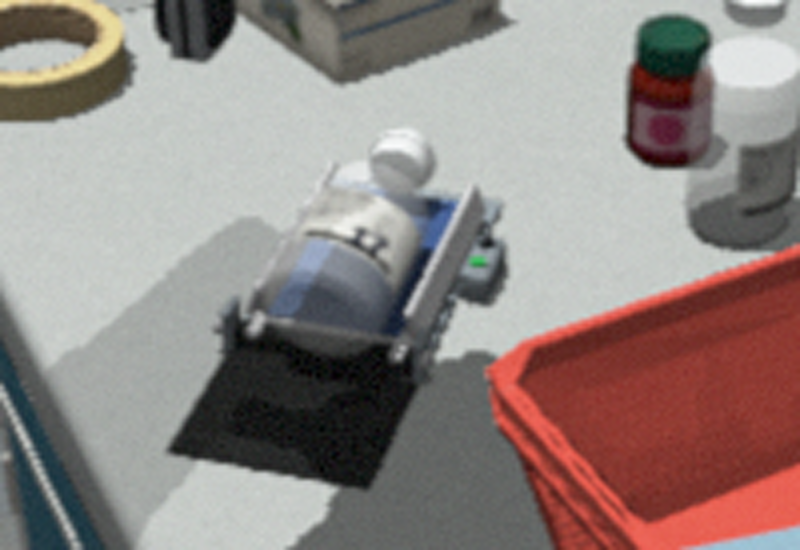

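View pics/f_side_16.50.png

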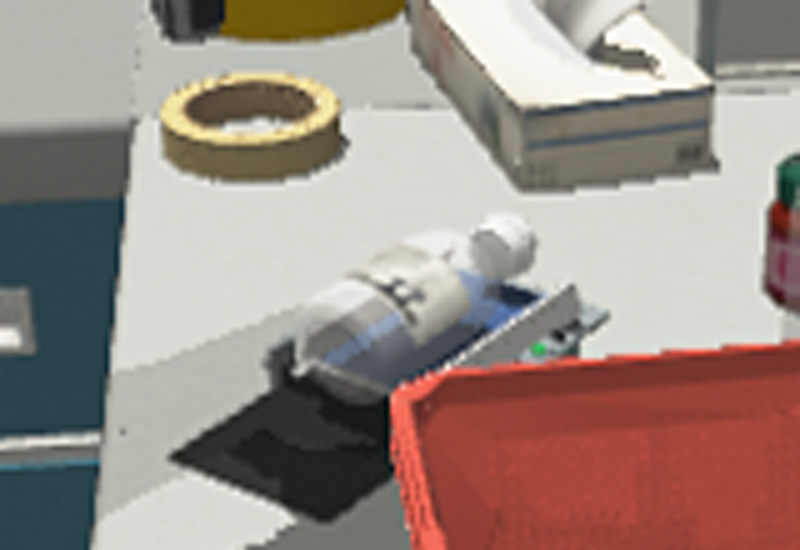

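The rest is flat and the bottle lies between the rails, with its cap at (405,160) in the scene view. The bystanders are unmoved and the arm is clear, so I'm handing in.

```bash
python3 -c "
from h import *
print(bot.job_done()); st()"
```

```text
the job is handed in; nothing more can be done
None
the job is handed in; nothing more can be done
```

The bottle is lying on its side on the flat rest, and I handed the job in at about 16.6 s of the 48 s allowed.

I pushed it with the closed fingertips about 75 mm above its foot. It tipped over the foot stop onto the blue rest. I then followed the arc slowly, about 10 mm/s at mostly 2–6 N, until the rest reached its end stop. At the stop I pressed to 13 N, lifted straight up and backed the arm clear.

**Rest:** after release both cameras put it at 1.57 rad, with its face 14 mm above the worktop. A straight-line fit to its face in the same images gave non-zero slopes (-0.26 side, -0.09 scene). I put that down to the few blue pixels visible around the bottle and went by the angle instead.

**Bottle:** the last pictures show it lying between the rails with the robot touching nothing. I did not measure its angle separately.

**Bystanders:** the spare bottle and pill bottle looked unmoved. The red and blue vials were outside the final crops, but the arm did not work near them.

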